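# Move the saucepan to the big burner and hold its gas knob in

### The job

The cooking is being done on a portable three-burner gas hob. Without lifting it, slide the saucepan by its handle along the grates from the end burner where it stands to the free middle burner, centre it there and let go of it. Then push the middle one of the three knobs fully in, turn it a quarter turn anticlockwise to the large-flame mark, and finish with the gripper still holding it there fully pushed in, as its flame safety device needs; leave the kettle, the other two knobs and the things lying around alone.

Things in the scene. Friction and masses are not known exactly. Their poses are not given: they have to be found in the camera images.
- hob: Steel portable gas hob, fixed, 310 mm deep (x, away from the robot), 690 wide (y); origin on the worktop under its centre, z up. Steel top at 58 mm. Black iron grates form one flat plane at 88 mm, x -60 to 140, y -328 to 328 mm. Left, middle (large), right burners at x 40, y 220, 0, -220 mm. Front knobs at x -112, y -35, -110, -185 mm work the left, middle, right burner.
- burner_mid (a point): Centre of the middle burner, at the height of the grates' top; axes as the hob's.
- saucepan: Open steel saucepan with a flat bottom, 160 mm across (166 at the rim), 75 mm high, about 0.65 kg, loose; starts on the left or the right end burner. Origin at the centre of its underside, z up; its handle points along its -x, towards the robot and somewhat to the robot's left.
- pan_handle (a point): Point to grip on the saucepan's straight black handle, in the middle of its section, 140 mm from the pan's axis and 64 mm above its underside; the handle is 19 mm wide (along the pan's y) and 16 mm thick, level, and runs from 110 to 225 mm from the axis.
- kettle: Red enamel kettle with a black arched handle, 150 mm across, 172 mm high, spout to its +x, 0.95 kg, loose; stands on the other end burner and stays there. Origin at the centre of its underside.
- knob_mid: Middle knob: black skirt 42 mm across; raised grip bar 38 long (its x), 14 wide (its y), 22 mm tall above the skirt. Origin on its axis at the hob's steel top when out; skirt top 16 mm, bar top 38 mm above it. The bar's white-line end (-x) points to a black dot in front at off, to an orange drop on the robot's right at large flame. Knobs are 75 mm apart.
- knob_mid_top (a point): Centre of the top of the middle knob's grip bar; goes down and turns with the knob.
- knob_mid_push (a joint): Travel of the middle knob: 0 out, 0.006 m fully in. Its spring takes about 3.5 N to start and 8 N fully in, and brings it back out when let go.
- knob_mid_turn (a joint): Angle of the middle knob: 0 off, grows anticlockwise seen from above, stop at 1.6 rad (large flame). Pins inside block it at 0 (up to some 1.4 N m) until it is pushed in 3.5 mm; once turned it stays (light friction).
- knob_left_push (a joint): Travel of the left knob, as the middle one's; must stay out.
- knob_left_turn (a joint): Angle of the left knob; stays at 0.
- knob_right_push (a joint): Travel of the right knob, as the middle one's; must stay out.
- knob_right_turn (a joint): Angle of the right knob; stays at 0.
- screwdriver: Red-handled screwdriver, 191 mm, lying loose on the worktop left of the hob; origin under its centre, length along its x.

How it is judged:
By the outcome, as a careful person would: the job done as asked, in the order asked, and still so for the second after the job is handed in, while the arm keeps its last pose, push and grip.
It also fails if it takes over 56 s, if anything falls off the work surface, if the arm or the gripper's body presses on something with over 40 N, if the wrist force passes 120 N, or if a joint passes its speed limit or range.

### The arm

A 6-joint arm with a two-finger parallel gripper is mounted at the origin on a cart in front of the work surface, level with it; the furniture and walls round the work are solid. World frame = base frame: x ahead of the robot, y to its left, z up, the work surface at z = 0. Lengths are in m, angles in degrees, forces in N, time in s.
With the tool pointing down it reaches from about 0.25 to 0.725 m from the base axis. Payload 9.7 kg.
Tool frame: the origin (TCP) lies between the finger pads; the fingertips stand bot.tcp_to_tips ahead of it and the grasp point (between the pads) lies 11 mm behind it (bot.tcp_to_tips is the distance from the TCP to the fingertips, in m); z points along the fingers, y is the line along which they close (so a half turn about z gives the same grasp; the last joint's range is limited). The gripper opens to 85 mm and grips with 20 to 120 N. Pads are 22 mm wide; open, the fingers measure 114 mm over their backs; the gripper's body (76 mm by 85 mm) begins 54 mm behind the grasp point. The pads swing forward as they close: fully open they stand 13 mm farther back than shut.
Start: joints at [71.849, 4.979, 10.078, 95.1, 0, 90], TCP at [0.171, 0.523, 0.239] pointing down, gripper open.
Joint ranges: [-179.16, 179.16], [-48.56, 103.87], [-65.8, 70.77], [-126.05, 130.52], [-82.76, 87.17], [-180, 180]. Speed limits (degrees/s): [127.2, 127.2, 147.25, 180, 180, 180].

### API

Orientations are given as [roll, pitch, yaw] about the fixed x, y, z axes, in that order (R = Rz(yaw) Ry(pitch) Rx(roll)).
In Python, from workcell import bot gives the robot as it stands. The module is installed in compiled form; this text tells all that it offers.
- The arm moves only by the tool carry_out, never from a script. Its arguments are lists of equal length, an entry for each row: "linear": the shift along the world's x, y, z normalised to -1 to 1, where 1 is 2 cm, a list of three; "rotation": the turn, a rotation vector about the world's x, y, z normalised to -1 to 1, where 1 is 8 degrees, a list of three; "grip": the closure, from -1 (fully open) to 1 (shut). In form: {"linear": [[tx, ty, tz], ...], "rotation": [[rx, ry, rz], ...], "grip": [grip, ...]}. A call has 1 to 12 rows; each row shifts and turns the commanded pose from where the row before left it; what a row does not reach is not made up. A row lasts 1/10 s, in which the tool goes at most 50 mm and 8.59 degrees, less where a joint would pass 70% of its speed; a pose out of reach is approached as far as the arm can. A call with a number of a shift or a turn outside -1 to 1 is refused whole. A call with a gripper value outside its range is refused whole. The fingers move at their own pace and stop on an object; "grip_force" is the grip in N (left out, the last holds). Time passes only in rows, so rows that do not move let the fingers close. It gives the time, the measured TCP pose, the force, the opening and the grip force at its end, in the units of the state.
- bot.get_obs(): the state, without advancing time (a new reading comes with each control period).
- bot.camera(name): name is "scene" or "top"; returns the picture (420x560x3 uint8, blue, green, red); there is no depth.
- bot.camera_model(name): a dict with "fx", "fy", "cx", "cy" (pixels), "camera_from_world" (4x4, takes a point from world to camera coordinates). Camera axes: x right, y up, looking along -z (the intrinsics and any distortion apply to the point x, -y, -z); pixel columns grow to the right and rows downward; lengths in m; the calibration is good to about 2 mm. A picture is of the moment at which its call begins. camera_model takes no time and is no camera call.
- bot.job_done(): hands the job in; it is judged then, once.
The state is a dict: "time": time; "q": joint angles; "qd": joint speeds; "joint_efforts": joint torques, N m; "ee_pos": TCP position; "tcp_rot": TCP orientation; "wrist_force": force on the tool from outside, world axes, zero at the start; "torque": the same for the moment, N m; "opening": finger opening in m; "grasp_force": force on a finger pad.
Only numpy, scipy, OpenCV 4.12 (cv2) and the standard library are available. Lean on these libraries where they do the work, as an engineer would, in place of code of your own. Each camera call takes 0.05 s, during which the arm holds its last target. There are 200 camera calls.

## Working session

There is one attempt and no reset: what is moved stays moved. The work goes in short steps, Python scripts to look and compute and a tool call to move; the robot and the scene stay as the last step left them, time stands still between calls to the robot, and variables do not carry over. Pictures are saved under pics/ and viewed, at most 10 in all, crops included, and the job is handed in when it is done.

Besides the shell and the picture viewer there is one more tool, called after "Call:" as a command line: name --argument value ..., lists and objects as JSON in quotes. carry_out: Moves the arm, as the interface text tells. Its arguments: {"type":"object","properties":{"linear":{"type":"array","items":{"type":"array","items":{"type":"number"}}},"rotation":{"type":"array","items":{"type":"array","items":{"type":"number"}}},"grip":{"type":"array","items":{"type":"number"}},"grip_force":{"type":"number"}},"required":["linear","rotation","grip"]}

```bash
mkdir -p pics
cat > h.py <<'E'
import numpy as np, cv2
from workcell import bot
def ray(n,u,v):
    m=bot.camera_model(n); T=np.array(m["camera_from_world"]); R,t=T[:3,:3],T[:3,3]
    d=np.array([(u-m["cx"])/m["fx"],-(v-m["cy"])/m["fy"],-1.])
    return -R.T@t, R.T@d
def onz(n,u,v,z):
    o,d=ray(n,u,v); return o+d*(z-o[2])/d[2]
def proj(n,p):
    m=bot.camera_model(n); T=np.array(m["camera_from_world"]); c=T[:3,:3]@np.array(p)+T[:3,3]
    return np.array([m["cx"]+m["fx"]*c[0]/-c[2], m["cy"]+m["fy"]*c[1]/c[2]])
E
python3 - <<'E'
from h import *
for n in("top","scene"):
    cv2.imwrite(f"pics/{n}0.png",bot.camera(n)); m=bot.camera_model(n); print({k:np.round(v,3).tolist() for k,v in m.items() if not isinstance(v,str)})
print(bot.tcp_to_tips, bot.get_obs())
E
```

```text
{'fx': 469.7, 'fy': 469.7, 'cx': 282.896, 'cy': 207.207, 'camera_from_world': [[0.008, -1.0, 0.002, 0.139], [0.993, 0.008, 0.114, -0.544], [-0.114, 0.001, 0.993, -1.394], [0.0, 0.0, 0.0, 1.0]]}
{'fx': 516.441, 'fy': 516.441, 'cx': 274.9, 'cy': 195.302, 'camera_from_world': [[-0.863, -0.505, -0.025, 0.545], [0.207, -0.398, 0.894, -0.171], [-0.461, 0.766, 0.448, -1.35], [0.0, 0.0, 0.0, 1.0]]}
0.008 {'time': 0.1, 'q': array([7.18495167e+01, 5.00834742e+00, 1.00396435e+01, 9.51029956e+01,
       1.46910947e-03, 9.00012834e+01]), 'qd': array([ 0.01621079, -0.05929517,  0.03072565, -0.03851126,  0.00931745,
        0.01110171]), 'joint_efforts': array([-1.58659100e-04, -5.21560264e+01,  4.65652478e+01,  1.61519361e-02,
       -1.12270649e-05, -2.39679785e-06]), 'ee_pos': array([0.17125823, 0.52242886, 0.23865598]), 'tcp_rot': array([-1.79928300e+02, -1.46750227e-03,  1.61848231e+02]), 'wrist_force': array([ 0.7008493, -0.6394849, -0.7924863]), 'torque': array([ 0.02953835, -0.00860495,  0.01176905]), 'grasp_force': 0.0, 'opening': 0.08537888694330173}
```

View pics/top0.png

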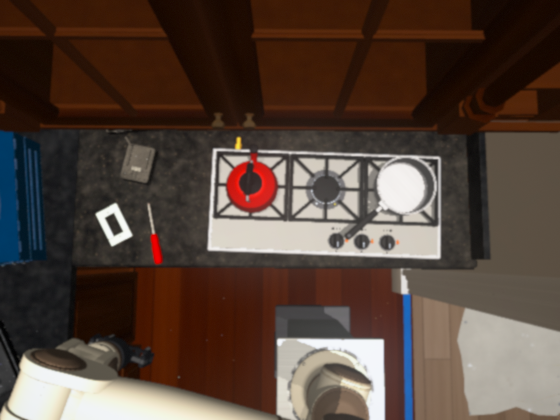

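View pics/scene0.png

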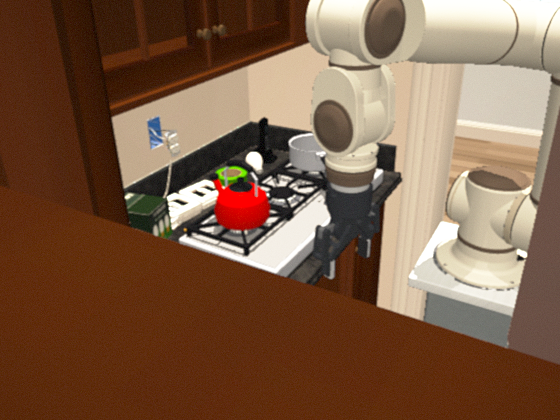

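The top view shows the red kettle on the left burner (251,186) and the saucepan on the right one (405,185), with its handle end near (345,236). The knobs are at (336/362/388, 241). Next I'll enlarge it and measure.

Run:
```python
from h import *
im=cv2.imread("pics/top0.png")
cv2.imwrite("pics/c0.png",cv2.resize(im[140:270,195:455],None,fx=3,fy=3,interpolation=cv2.INTER_CUBIC))
g=im.max(2).astype(int)
hsv=cv2.cvtColor(im,cv2.COLOR_BGR2HSV)
# hob top: grey bright
m=((hsv[...,1]<40)&(hsv[...,2]>150)).astype(np.uint8); m[:, :200]=0; m[:,450:]=0; m[:140]=0; m[265:]=0
c=max(cv2.findContours(m,0,1)[0],key=cv2.contourArea); r=cv2.minAreaRect(c); print(r)
b=cv2.boxPoints(r); print(b)
for p in b: print(np.round(onz("top",*p,.058),4))
ce=np.mean([onz("top",*p,.058) for p in b],0); print("hob",ce)
```

```text
((325.30889892578125, 203.1595916748047), (233.136474609375, 102.81838989257812), 2.12109637260437)
[[206.91779 250.2192 ]
 [210.72327 147.47124]
 [443.7     156.09999]
 [439.89453 258.84796]]
[0.4108 0.3663 0.058 ]
[0.7198 0.363  0.058 ]
[ 0.6992 -0.3401  0.058 ]
[ 0.3909 -0.3193  0.058 ]
hob [0.55516665 0.01744147 0.058     ]
```

View pics/c0.png

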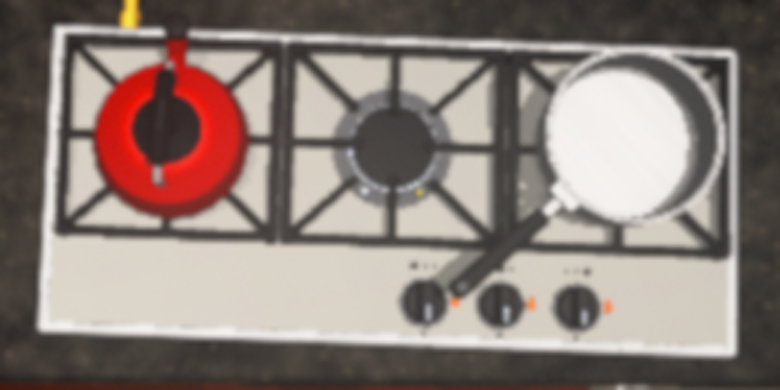

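The crop (3x, offset 195,140) shows the hob corners at about (54,26), (736,50), (735,355) and (39,330). The pan rim centre is near (634,136), with the handle running from (555,205) to (458,288). The knobs sit at (424,302), (500,305) and (576,307).

Run:
```python
from h import *
im=cv2.imread("pics/top0.png")
f=lambda x,y:(195+(x+.5)/3-.5,140+(y+.5)/3-.5)
P=[onz("top",*f(*p),.058)[:2] for p in[(54,26),(736,50),(735,355),(39,330)]]
L=np.array([[.155,.345],[.155,-.345],[-.155,-.345],[-.155,.345]]);P=np.array(P);print(P)
lc,pc=L.mean(0),P.mean(0); H=(L-lc).T@(P-pc); th=np.arctan2(H[0,1]-H[1,0],H[0,0]+H[1,1])
R=np.array([[np.cos(th),-np.sin(th)],[np.sin(th),np.cos(th)]]); print("hob",pc,np.degrees(th),"res",(P-(L@R.T+pc))*1e3)
kn={'l':(-.112,-.035),'m':(-.112,-.110),'r':(-.112,-.185),'bm':(.04,0),'br':(.04,-.22),'bl':(.04,.22)}
for k,v in kn.items():
    w=R@np.array(v)+pc; print(k,w, "crop px", (proj("top",[*w,.088 if k[0]=='b' else .078])-[195,140])*3+1)
print("knob meas",[onz("top",*f(*p),.074)[:2].round(4) for p in[(424,302),(500,305),(576,307)]])
# pan rim: bright ring
hsv=cv2.cvtColor(im,cv2.COLOR_BGR2HSV)
c=onz("top",*f(634,136),.163); print("pan",c, "rim pts",[onz("top",*f(*p),.163)[:2].round(4) for p in[(545,136),(723,136),(634,50),(634,222)]])
a=onz("top",*f(555,209),.160);b=onz("top",*f(459,289),.160); print("handle",a,b,np.degrees(np.arctan2(*(a-b)[1::-1])), np.linalg.norm(b[:2]-c[:2]))
a_=(c-b);print(np.degrees(np.arctan2(a_[1],a_[0])))
# handle mask
big=cv2.resize(im[140:270,195:455],None,fx=3,fy=3,interpolation=cv2.INTER_CUBIC)
m=(big.max(2)<75).astype(np.uint8); box=np.zeros_like(m); cv2.fillPoly(box,[np.array([[575,195],[545,190],[440,285],[470,305]])],1)
q=np.argwhere(m&box)[:,::-1].astype(np.float32); W=np.array([onz("top",*f(*p),.160)[:2] for p in q]); vx=cv2.fitLine(W.astype(np.float32),2,0,.01,.01).ravel(); print("line",vx,np.degrees(np.arctan2(vx[1],vx[0])))
n=np.array([-vx[1],vx[0]]); d=(W-vx[2:])@n; print("width",np.percentile(d,[2,98]), "pan off line",(c[:2]-vx[2:])@n,"range from pan",np.percentile((c[:2]-W)@vx[:2],[1,99]))
```

```text
[[ 0.71718224  0.35702693]
 [ 0.6983627  -0.32895469]
 [ 0.39341737 -0.31875174]
 [ 0.41239755  0.36413894]]
hob [0.55533996 0.01836486] -1.5892345005241795 res [[-2.66627218 -1.90648064]
 [-2.34947279  1.84648382]
 [ 2.58595112  3.45195207]
 [ 2.42979385 -3.39195525]]
l [ 0.44241236 -0.01351549] crop px [425.90948962 301.56289444]
m [ 0.44033233 -0.08848664] crop px [503.18677594 304.330795  ]
r [ 0.43825229 -0.16345779] crop px [580.47877515 307.09922255]
bm [0.59532458 0.01725551] crop px [394.75647376 143.873801  ]
br [ 0.58922314 -0.20265987] crop px [620.23911237 151.90659964]
bl [0.60142602 0.23717088] crop px [169.39902087 135.84546209]
knob meas [array([ 0.4422, -0.0121]), array([ 0.4398, -0.0861]), array([ 0.4385, -0.16  ])]
pan [ 0.59265159 -0.19644796  0.163     ] rim pts [array([ 0.592 , -0.1143]), array([ 0.5933, -0.2786]), array([ 0.6735, -0.1982]), array([ 0.5129, -0.1947])]
handle [ 0.52462281 -0.12309892  0.16      ] [ 0.45040881 -0.03426073  0.16      ] -50.12515770889767 0.2157259996097168
-48.748322285381605
line [ 0.6437316  -0.76525134  0.49219564 -0.07620332] -49.92936
width [-0.01112567  0.01127378] pan off line -0.0005312210522147638 range from pan [0.11629265 0.21692202]
```

Pan grip point is about (0.503, -0.089, 0.152), and the handle axis is at -50°, so the tool's y goes to 40°. I'll move above it at the current height.

Call:
carry_out --linear '[[0.46, -0.85, 0], [0.46, -0.85, 0], [0.46, -0.85, 0], [0.46, -0.85, 0], [0.46, -0.85, 0], [0.46, -0.85, 0], [0.46, -0.85, 0], [0.46, -0.85, 0], [0.46, -0.85, 0], [0.46, -0.85, 0], [0.46, -0.85, 0], [0.46, -0.85, 0]]' --rotation '[[0, 0, -0.11], [0, 0, -0.11], [0, 0, -0.11], [0, 0, -0.11], [0, 0, -0.11], [0, 0, -0.11], [0, 0, -0.11], [0, 0, -0.11], [0, 0, -0.11], [0, 0, -0.11], [0, 0, -0.11], [0, 0, -0.11]]' --grip '[0, 0, 0, 0, 0, 0, 0, 0, 0, 0, 0, 0]' --grip_force 30

```text
time: 1.3
ee_pos: [0.2821, 0.3174, 0.2392]
tcp_rot: [-180.0, -0.0, 151.2]
wrist_force: [0.6, -0.5, 0.1]
opening: 0.0427
grasp_force: 0.0
```

Call:
carry_out --linear '[[0.46, -0.85, 0], [0.46, -0.85, 0], [0.46, -0.85, 0], [0.46, -0.85, 0], [0.46, -0.85, 0], [0.46, -0.85, 0], [0.46, -0.85, 0], [0.46, -0.85, 0], [0.46, -0.85, 0], [0.46, -0.85, 0], [0.46, -0.85, 0], [0.46, -0.85, 0]]' --rotation '[[0, 0, -0.11], [0, 0, -0.11], [0, 0, -0.11], [0, 0, -0.11], [0, 0, -0.11], [0, 0, -0.11], [0, 0, -0.11], [0, 0, -0.11], [0, 0, -0.11], [0, 0, -0.11], [0, 0, -0.11], [0, 0, -0.11]]' --grip '[0, 0, 0, 0, 0, 0, 0, 0, 0, 0, 0, 0]'

```text
time: 2.5
ee_pos: [0.3922, 0.1135, 0.2392]
tcp_rot: [180.0, -0.0, 140.7]
wrist_force: [0.7, 1.1, 0.4]
opening: 0.0426
grasp_force: 0.0
```

Call:
carry_out --linear '[[0.46, -0.85, 0], [0.46, -0.85, 0], [0.46, -0.85, 0], [0.46, -0.85, 0], [0.46, -0.85, 0], [0.46, -0.85, 0], [0.46, -0.85, 0], [0.46, -0.85, 0], [0.46, -0.85, 0], [0.46, -0.85, 0], [0.46, -0.85, 0], [0.46, -0.85, 0]]' --rotation '[[0, 0, -0.11], [0, 0, -0.11], [0, 0, -0.11], [0, 0, -0.11], [0, 0, -0.11], [0, 0, -0.11], [0, 0, -0.11], [0, 0, -0.11], [0, 0, -0.11], [0, 0, -0.11], [0, 0, -0.11], [0, 0, -0.11]]' --grip '[0, 0, 0, 0, 0, 0, 0, 0, 0, 0, 0, 0]'

```text
time: 3.7
ee_pos: [0.5025, -0.0905, 0.2392]
tcp_rot: [-180.0, -0.0, 130.1]
wrist_force: [0.5, 1.2, 0.6]
opening: 0.0427
grasp_force: 0.0
```

Call:
carry_out --linear '[[0, 0, -0.7], [0, 0, -0.7], [0, 0, -0.7], [0, 0, -0.7], [0, 0, -0.7], [0, 0, -0.7], [0, 0, -0.7], [0, 0, 0], [0, 0, 0]]' --rotation '[[0, 0, 0], [0, 0, 0], [0, 0, 0], [0, 0, 0], [0, 0, 0], [0, 0, 0], [0, 0, 0], [0, 0, 0], [0, 0, 0]]' --grip '[0, 0, 0, 0, 0, 0, 0, 0, 0]'

```text
time: 4.6
ee_pos: [0.5025, -0.0893, 0.1412]
tcp_rot: [-180.0, -0.0, 130.2]
wrist_force: [0.5, -0.4, 0.3]
opening: 0.0425
grasp_force: 0.0
```

Run:
```python
from h import *
print(bot.get_obs()["q"].round(1))
t=cv2.resize(bot.camera("top")[140:270,300:455],None,fx=3,fy=3,interpolation=2)
s=cv2.resize(bot.camera("scene")[100:260,250:430],None,fx=2,fy=2,interpolation=2)
o=np.zeros((400,830-30,3),np.uint8); o[:390,:435]=t[:, :435]; o[:320,440:800]=s
cv2.imwrite("pics/g1.png",o)
```

```text
[-10.1  -1.3  -7.2  84.1  -0.   39.7]
```

View pics/g1.png

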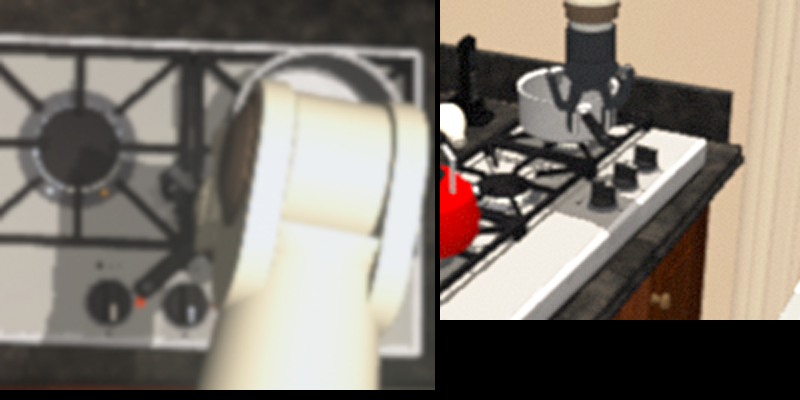

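The fingers straddle the handle: in the scene panel they sit either side of it at about (590,125), and the top panel shows its end at (145,292). Closing.

Call:
carry_out --linear '[[0, 0, 0], [0, 0, 0], [0, 0, 0], [0, 0, 0], [0, 0, 0], [0, 0, 0], [0, 0, 0], [0, 0, 0]]' --rotation '[[0, 0, 0], [0, 0, 0], [0, 0, 0], [0, 0, 0], [0, 0, 0], [0, 0, 0], [0, 0, 0], [0, 0, 0]]' --grip '[0.2, 0.3, 0.4, 0.5, 0.6, 0.8, 1, 1]' --grip_force 30

```text
time: 5.5
ee_pos: [0.5025, -0.0894, 0.1414]
tcp_rot: [180.0, 0.0, 130.2]
wrist_force: [-1.7, -0.7, 2.9]
opening: 0.0183
grasp_force: 31.2
```

Call:
carry_out --linear '[[0, 0.2, 0], [0, 0.3, 0], [0.01, 0.4, 0], [0.01, 0.5, 0], [0.01, 0.5, 0], [0.01, 0.5, 0], [0.01, 0.5, 0], [0.01, 0.5, 0], [0.01, 0.5, 0], [0.01, 0.5, 0], [0.01, 0.5, 0], [0.01, 0.5, 0]]' --rotation '[[0, 0, 0], [0, 0, 0], [0, 0, 0], [0, 0, 0], [0, 0, 0], [0, 0, 0], [0, 0, 0], [0, 0, 0], [0, 0, 0], [0, 0, 0], [0, 0, 0], [0, 0, 0]]' --grip '[1, 1, 1, 1, 1, 1, 1, 1, 1, 1, 1, 1]'

```text
time: 6.7
ee_pos: [0.5045, 0.0195, 0.1412]
tcp_rot: [-180.0, -0.0, 130.2]
wrist_force: [0.9, -4.9, 0.2]
opening: 0.0186
grasp_force: 30.9
```

Call:
carry_out --linear '[[0, 0.5, 0], [0, 0.5, 0], [0.01, 0.5, 0], [0.01, 0.5, 0], [0.01, 0.5, 0], [0.01, 0.5, 0], [0.01, 0.5, 0], [0.01, 0.5, 0], [0.0, 0.5, 0], [0.0, 0.4, 0], [0.0, 0.3, 0], [0.0, 0.2, 0]]' --rotation '[[0, 0, 0], [0, 0, 0], [0, 0, 0], [0, 0, 0], [0, 0, 0], [0, 0, 0], [0, 0, 0], [0, 0, 0], [0, 0, 0], [0, 0, 0], [0, 0, 0], [0, 0, 0]]' --grip '[1, 1, 1, 1, 1, 1, 1, 1, 1, 1, 1, 1]'

```text
time: 7.9
ee_pos: [0.5057, 0.1271, 0.1413]
tcp_rot: [-180.0, 0.0, 130.2]
wrist_force: [0.1, -4.5, 0.9]
opening: 0.0184
grasp_force: 31.0
```

Run:
```python
from h import *
o=bot.get_obs(); print(o["ee_pos"],o["tcp_rot"],o["wrist_force"],o["q"].round(1))
im=bot.camera("top"); cv2.imwrite("pics/raw2.png",im)
t=cv2.resize(im[140:270,195:455],None,fx=3,fy=3,interpolation=2)
cv2.imwrite("pics/g2.png",t)
```

```text
[0.50571563 0.12709785 0.14127118] [-1.79990745e+02  5.92243127e-03  1.30181730e+02] [ 0.10485261 -4.50023481  0.90561021] [14.1  0.2 -5.7 84.1 -0.  63.9]
```

View pics/g2.png

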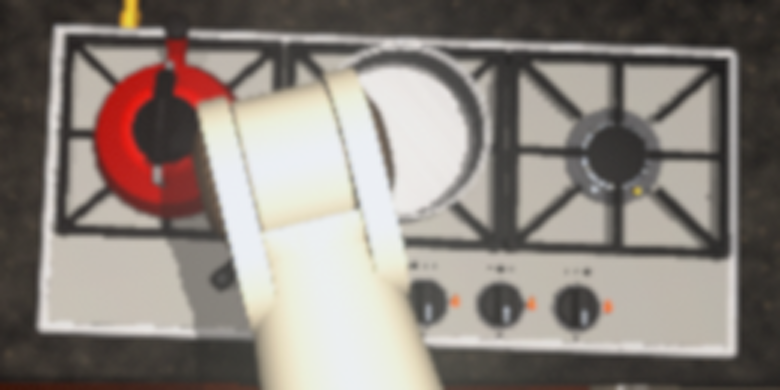

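The pan is now over the middle burner. Its rim top is near (405,41) and the right edge near (487,128) in the crop, partly hidden by the arm. I'll let go and retreat towards the knob side for a clear check.

Call:
carry_out --linear '[[0, 0, 0], [0, 0, 0], [0, 0, 0], [0, 0, 0], [0, 0, 0.3], [0, 0, 0.8], [0, 0, 0.8], [0, 0, 0.8], [-0.2, -0.6, 0.8], [-0.2, -0.9, 0.5], [-0.3, -0.9, 0], [-0.3, -0.9, 0]]' --rotation '[[0, 0, 0], [0, 0, 0], [0, 0, 0], [0, 0, 0], [0, 0, 0], [0, 0, 0], [0, 0, 0], [0, 0, 0], [0, 0, 0.5], [0, 0, 0.6], [0, 0, 0.6], [0, 0, 0.6]]' --grip '[0.6, 0.4, 0.2, 0, 0, 0, 0, 0, 0, 0, 0, 0]'

```text
time: 9.15
ee_pos: [0.4857, 0.0601, 0.2221]
tcp_rot: [180.0, 0.0, 148.8]
wrist_force: [-0.1, -0.2, 0.2]
opening: 0.0426
grasp_force: 0.0
```

Call:
carry_out --linear '[[-0.3, -0.9, 0], [-0.3, -0.9, 0], [-0.3, -0.9, 0], [-0.3, -0.9, 0], [-0.3, -0.9, 0], [-0.3, -0.9, 0], [-0.3, -0.9, 0], [-0.3, -0.9, 0]]' --rotation '[[0, 0, 0.6], [0, 0, 0.6], [0, 0, 0.6], [0, 0, 0.6], [0, 0, 0.6], [0, 0, 0.6], [0, 0, 0], [0, 0, 0]]' --grip '[0, 0, 0, 0, 0, 0, 0, 0]'

```text
time: 9.95
ee_pos: [0.4375, -0.0841, 0.2218]
tcp_rot: [180.0, 0.0, 177.4]
wrist_force: [-0.5, 0.4, 1.4]
opening: 0.0425
grasp_force: 0.0
```

Run:
```python
from h import *
o=bot.get_obs(); print(o["time"],o["ee_pos"],o["tcp_rot"],o["q"].round(1))
im=bot.camera("top"); cv2.imwrite("pics/raw3.png",im)
t=cv2.resize(im[140:270,195:455],None,fx=3,fy=3,interpolation=2)
c=(proj("top",[.5953,.0178,.163])-[195,140])*3+1; print("expected rim centre crop",c)
cv2.imwrite("pics/g3.png",t)
```

```text
9.95 [ 0.43746182 -0.08408141  0.22182289] [1.79996324e+02 3.60951048e-02 1.77380697e+02] [-10.9  -9.6  -6.   93.6   0.   -8.3]
expected rim centre crop [401.81196494 131.25980072]
```

View pics/g3.png

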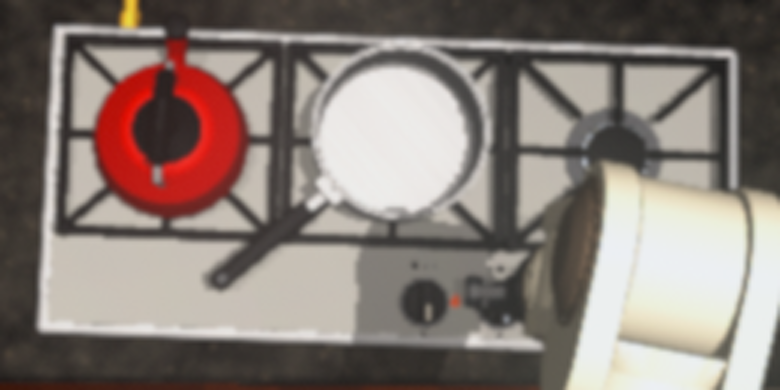

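The pan is free and centred: its rim spans columns 312–489 and rows 41–217, giving a centre of (400.5,129) against an expected (401.8,131.3), which is within about 2 mm. The kettle hasn't moved. Next I'll lower onto the middle knob.

Call:
carry_out --linear '[[0.13, -0.15, 0], [0, 0, -0.68], [0, 0, -0.68], [0, 0, -0.68], [0, 0, -0.68], [0, 0, -0.68], [0, 0, -0.68], [0, 0, -0.68], [0, 0, -0.68], [0, 0, -0.68], [0, 0, -0.68], [0, 0, 0]]' --rotation '[[0, 0, 0.12], [0, 0, 0], [0, 0, 0], [0, 0, 0], [0, 0, 0], [0, 0, 0], [0, 0, 0], [0, 0, 0], [0, 0, 0], [0, 0, 0], [0, 0, 0], [0, 0, 0]]' --grip '[0, 0, 0, 0, 0, 0, 0, 0, 0, 0, 0, 0]'

```text
time: 11.2
ee_pos: [0.4393, -0.0862, 0.0831]
tcp_rot: [180.0, -0.2, 178.3]
wrist_force: [-1.1, 0.4, 0.6]
opening: 0.0427
grasp_force: 0.0
```

Call:
carry_out --linear '[[0, 0, 0], [0, 0, 0], [0, 0, 0], [0, 0, 0], [0, 0, 0], [0, 0, 0], [0, 0, 0], [0, 0, 0], [0, 0, 0]]' --rotation '[[0, 0, 0], [0, 0, 0], [0, 0, 0], [0, 0, 0], [0, 0, 0], [0, 0, 0], [0, 0, 0], [0, 0, 0], [0, 0, 0]]' --grip '[0.2, 0.4, 0.5, 0.6, 0.7, 0.8, 1, 1, 1]' --grip_force 45

```text
time: 12.1
ee_pos: [0.4406, -0.0872, 0.086]
tcp_rot: [-179.9, 0.1, 178.3]
wrist_force: [-1.0, -5.8, 2.4]
opening: 0.0132
grasp_force: 44.9
```

Run:
```python
from h import *
o=bot.get_obs(); print(o["ee_pos"],o["wrist_force"],o["torque"],o["opening"],o["tcp_rot"])
im=bot.camera("scene")[130:230,280:420]
cv2.imwrite("pics/g4.png",cv2.resize(im,None,fx=5,fy=5,interpolation=2))
```

```text
[ 0.44063752 -0.08717014  0.08595199] [-1.0028347  -5.77183553  2.43458245] [-0.92481934  0.19332335  0.00979958] 0.01315795599859727 [-1.79890048e+02  5.75520232e-02  1.78297362e+02]
```

View pics/g4.png

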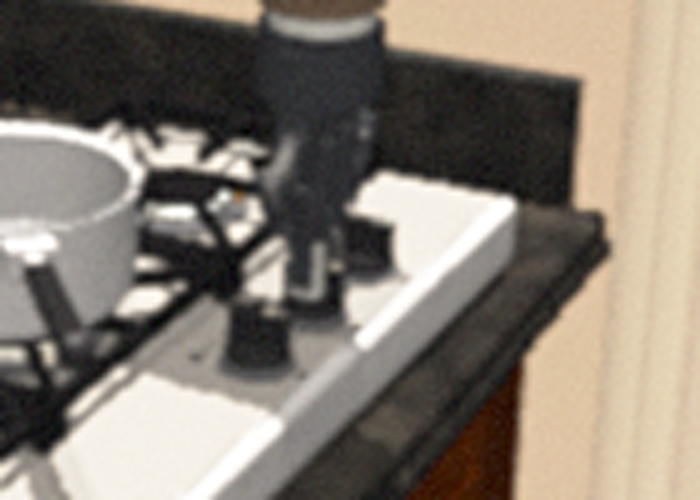

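Call:
carry_out --linear '[[0, -0.05, 0], [0, 0, -0.1], [0, 0, -0.1], [0, 0, -0.1], [0, 0, 0]]' --rotation '[[0, 0, 0], [0, 0, 0], [0, 0, 0], [0, 0, 0], [0, 0, 0]]' --grip '[1, 1, 1, 1, 1]'

```text
time: 12.65
ee_pos: [0.4406, -0.0874, 0.08]
tcp_rot: [-180.0, 0.1, 178.3]
wrist_force: [-2.2, -0.4, 7.9]
opening: 0.0128
grasp_force: 45.8
```

Call:
carry_out --linear '[[0, 0, -0.05], [0, 0, -0.05], [0, 0, 0]]' --rotation '[[0, 0, 0], [0, 0, 0], [0, 0, 0]]' --grip '[1, 1, 1]'

```text
time: 12.95
ee_pos: [0.4408, -0.0874, 0.0798]
tcp_rot: [-180.0, 0.1, 178.3]
wrist_force: [-7.3, 2.0, 26.0]
opening: 0.0127
grasp_force: 48.1
```

The knob is bottomed out: 26 N at z 0.0798. Turning anticlockwise.

Call:
carry_out --linear '[[0, 0, 0.03], [0, 0, 0], [0, 0, 0], [0, 0, 0], [0, 0, 0], [0, 0, 0], [0, 0, 0]]' --rotation '[[0, 0, 0], [0, 0, 0.5], [0, 0, 0.5], [0, 0, 0.5], [0, 0, 0.5], [0, 0, 0.5], [0, 0, 0]]' --grip '[1, 1, 1, 1, 1, 1, 1]'

```text
time: 13.65
ee_pos: [0.4407, -0.0872, 0.0798]
tcp_rot: [-180.0, 0.1, -161.5]
wrist_force: [-6.3, 1.5, 20.5]
opening: 0.0128
grasp_force: 47.5
```

Run:
```python
from h import *
o=bot.get_obs(); print(o["ee_pos"],o["wrist_force"],o["torque"],o["opening"],o["tcp_rot"],o["q"].round(1))
```

```text
[ 0.44066701 -0.08723227  0.07981167] [-6.32433523  1.50165219 20.51916097] [0.5275386  1.60079478 0.05199531] 0.012826156120333583 [-1.79969526e+02  1.00394316e-01 -1.61522854e+02] [-11.2  -9.1 -21.2  77.8   0.  -29.7]
```

Call:
carry_out --linear '[[0, 0, 0], [0, 0, 0], [0, 0, 0], [0, 0, 0], [0, 0, 0], [0, 0, 0], [0, 0, 0], [0, 0, 0], [0, 0, 0], [0, 0, 0], [0, 0, 0], [0, 0, 0]]' --rotation '[[0, 0, 0.75], [0, 0, 0.75], [0, 0, 0.75], [0, 0, 0.75], [0, 0, 0.75], [0, 0, 0.75], [0, 0, 0.75], [0, 0, 0.75], [0, 0, 0.75], [0, 0, 0.75], [0, 0, 0.75], [0, 0, 0]]' --grip '[1, 1, 1, 1, 1, 1, 1, 1, 1, 1, 1, 1]'

```text
time: 14.85
ee_pos: [0.4401, -0.0871, 0.0798]
tcp_rot: [-180.0, 0.0, -95.4]
wrist_force: [-8.9, 3.2, 23.6]
opening: 0.0129
grasp_force: 47.8
```

Call:
carry_out --linear '[[0, 0, 0], [0, 0, 0], [0, 0, 0]]' --rotation '[[0, 0, 0.4], [0, 0, 0.4], [0, 0, 0]]' --grip '[1, 1, 1]'

```text
time: 15.15
ee_pos: [0.4401, -0.0871, 0.0798]
tcp_rot: [-180.0, 0.0, -89.2]
wrist_force: [-9.5, 3.2, 23.5]
opening: 0.0128
grasp_force: 47.8
```

Run:
```python
from h import *
o=bot.get_obs(); print(o["ee_pos"],o["wrist_force"],o["torque"],o["opening"],o["tcp_rot"],o["q"].round(1))
```

```text
[ 0.44007991 -0.08711953  0.07978679] [-9.54769151  3.21628674 23.49645825] [ 0.64610682  2.34967939 -0.18335707] 0.012823663554247626 [-1.79963463e+02  1.57560123e-02 -8.91703219e+01] [ -11.2   -9.1  -21.2   77.8    0.  -102. ]
```

Run:
```python
from h import *
t=cv2.resize(bot.camera("top")[140:270,195:455],None,fx=1.5,fy=1.5,interpolation=2)
s=cv2.resize(bot.camera("scene")[130:230,280:420],None,fx=2.8,fy=2.8,interpolation=2)
o=np.zeros((300,790,3),np.uint8); o[:195,:390]=t; o[:280,395:787]=s
cv2.imwrite("pics/g5.png",o)
x=bot.get_obs(); print(x["wrist_force"],x["torque"],x["ee_pos"])
```

```text
[-11.06255331   3.82954503  23.37728025] [ 0.65950413  2.35664526 -0.22274939] [ 0.4400683  -0.08710782  0.07979841]
```

View pics/g5.png

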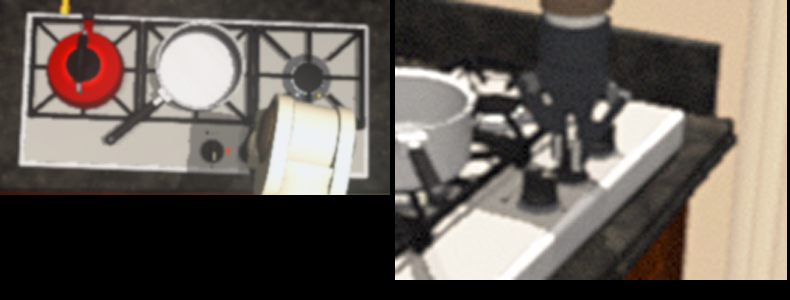

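The pan stands on the middle burner (198,65 in the left panel), and the kettle and other knobs haven't moved. The gripper holds the middle knob turned and pressed in at about 23 N against the bottom stop.

```bash
python3 -c "
from workcell import bot
print(bot.job_done())"
```

```text
the job is handed in; nothing more can be done
None
```

The job is handed in: the saucepan stands within about 2 mm of the middle burner's centre and is released, and the gripper still holds the middle knob fully in at the large-flame stop (about 92° by the wrist), with the kettle and other two knobs untouched.

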